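Load the relay module, then draw the index plunger and hold it out

ROBOT

A 6-joint arm with a two-finger parallel gripper is mounted at the origin on the work surface. World frame = base frame: x ahead of the robot, y to its left, z up, the work surface at z = 0. Lengths are in mm, angles in rad, forces in N, time in s.
With the tool pointing down it reaches from about 300 to 850 mm from the base axis. Payload 4.2 kg.
Tool frame: the origin (TCP) lies midway between the tips of the shut fingers; the grasp point (between the pads) lies 19 mm behind it (tcp_to_grasp is the distance from the TCP to the grasp point, in mm); z points along the fingers, y is the line along which they close (so a half turn about z gives the same grasp; the last joint's range is limited). The gripper opens to 91 mm and grips with 3 to 60 N. Pads are 32 mm wide; open, the fingers measure 118 mm over their backs; the gripper's body (76 mm by 178 mm) begins 60 mm behind the grasp point.
Start: joints at [1.172, 0.32, 1.565, -0, 1.257, -0.02], TCP at [212.642, 534.253, 213.976] pointing down, gripper open.
Joint ranges: [-3.11, 3.11], [-0.84, 2.01], [0.21, 2.61], [-1.34, 4.49], [0.05, 2.63], [-2.56, 2.56]. Speed limits (rad/s): [2.57, 2.57, 3.14, 3.14, 3.14, 3.14].

INTERFACE

Orientations are given as a unit quaternion [x, y, z, w].
In Python, from bench import observe, capture, close_job, trace, place_of, tcp_to_grasp gives the robot as it stands. The module is installed in compiled form; this text tells all that it offers.
- The arm moves only by the shell command python3 -m jog 'ROWS'. ROWS is JSON, a list of rows, each a list of 7 numbers: the closure, from -1 (fully open) to 1 (shut), then the shift along the world's x, y, z in mm, then the turn, a rotation vector about the world's x, y, z in rad. A call has 1 to 8 rows; each row shifts and turns the commanded pose from where the row before left it; what a row does not reach is not made up. A row lasts 1/8 s, in which the tool goes at most 62.5 mm and 10.7 degrees, less where a joint would pass 70% of its speed; a pose out of reach is approached as far as the arm can. A call with a gripper value outside its range is refused whole. The fingers move at their own pace and stop on an object; the grip force is fixed at half the most. Time passes only in rows, so rows that do not move let the fingers close. It gives the time, the measured TCP pose, the force, the opening and the grip force at its end, in the units of the state.
- observe(): the state, without advancing time (a new reading comes with each control period).
- capture(name): name is "scene" or "side" or "wrist"; returns a dict with "image" (420x560x3 uint8, blue, green, red), "vfov" (degrees; the focal length in pixels is half the picture's height over the tangent of half this angle, whatever the lens; pixels are square), "cx", "cy" (the principal point, pixels), "extrinsics" (4x4, takes a point from camera to world coordinates). Camera axes: x right, y up, looking along -z (the intrinsics and any distortion apply to the point x, -y, -z); pixel columns grow to the right and rows downward; lengths in mm; the calibration is good to about 2 mm. A picture is of the moment at which its call begins. There is no depth.
- close_job(): hands the job in; it is judged then, once.
Trained networks look in a picture, given as the dict that the camera call returned (one of the last four; its "shot" number tells which), for a name from the list of things; names that differ only in an ending like _2 or _b are one class to them, and where a whole thing is asked for, a point or a joint stands for the part that bears it (a point fixed in the world has none). Each returns a list of dicts, best first, with "score" (0 to 1); they miss things now and then, are a little off and sometimes report something else, mostly with a low value. They report only what shows in the picture. A call takes as long as a camera call. They do not tell look-alikes from the thing itself.
- trace(label, picture): "pixels" (420x560 bool, what is visible of it) and "centre" ([column, row] in pixels, amid what is visible of it).
- place_of(label, picture): "centre" ([column, row] in pixels: a listed point, or the origin of a listed thing).
The state is a dict: "clock": time; "joint_pos": joint angles; "qvel": joint speeds; "joint_torque": joint torques, N m; "ee_pos": TCP position; "tool_rot": TCP orientation; "contact_force": force on the tool from outside, world axes, zero at the start; "ft_torque": the same for the moment, N m; "opening": opening from 0.0 (shut) to 1.0 (fully open); "grasp_force": force on a finger pad.
Only numpy, scipy, OpenCV 4.12 (cv2) and the standard library are available. Lean on these libraries where they do the work, as an engineer would, in place of code of your own. Each camera call takes 0.05 s, during which the arm holds its last target. There are 200 camera calls.

TASK

Put the orange relay module plug-down into the white socket of the green rotary jig and press it until its case sits flush on the socket, keeping the index pin home in its hole meanwhile. Then pull the red knob of the index plunger straight up to its stop and finish while still holding it there, so that a colleague can turn the table with the pin clear. Leave the other things on the bench where they are.

Things in the scene. Friction and masses are not known exactly. Their poses are not given: they have to be found in the camera images.
- module_mid (a point): Centre (half-way up) of the loose relay module, 34 mm high, 70 g: orange case 34 x 54 mm (x, y), 24 mm high, pale label on top, over a black plug 22 x 42 mm, 10 mm high. Starts upright on its plug on the bench, at one of three spots shared with spool and heat sink. z up, y along its long side; fits either way round (half turn). Case underside 7 mm below this point, top 17 mm above.
- socket_mouth (a point): Centre of the mouth (top face) of the white socket on the jig, 50 mm above the bench. x, y as the jig's, z up. Socket block 80 x 90 mm (x, y), hole 26 x 46 mm (x, y: 2 mm of play all round the plug, chamfered rim). With the module flush its case rests on the top face and module_mid is 7 mm above this point.
- jig: The green rotary jig, fixed to the bench; origin on the bench below the socket's centre. Round base 170 mm across, its top at 20 mm; turntable top at 32 mm. The index bracket stands beside the socket towards +y, 34 to 40 mm wide (x), from 82 to 152 mm out, its top 75 mm above the bench.
- contact_plate (a joint): How far the brass contact plate in the socket hole is pushed down, m: 0 raised (top 4.5 mm below the mouth), 0.006 lowest; about 0.0055 with the module flush. Starts between 0 and 0.002. Held by friction: about 5 N pushes it down (10 N is ample), it stays where left, and the module's own weight does not sink it.
- knob_mid (a point): Centre of the plunger's red pull knob: upright grippy cylinder 24 mm in diameter, 30 mm high; this point is 102 mm above the bench with the pin home, 95 mm from the socket's centre along the jig's +y. Its underside is then 4 mm above a fixed steel barrel 18 mm across that rises 8 mm from the bracket's top. It moves with the plunger.
- plunger (a joint): How far the plunger is drawn up, m: 0 pin home in its hole, 0.016 at the upper stop. A spring pulls it down: 4 N at 0, 9 N at the stop; it snaps home when let go.
- seat_hole (a point): Mouth of the index hole in the turntable's lug, 32 mm above the bench, below the knob; the 8 mm steel pin stands 10 mm deep in it when home.
- spool: Bystander: blue solder spool, 54 mm across, 28 mm high, standing flat. Origin under its centre.
- heatsink: Bystander: aluminium finned heat sink 40 x 40 x 26 mm. Origin under its centre.
- usb_stick: Bystander: yellow memory stick 54 x 18 x 9 mm. Origin under its middle.
- cutters: Bystander: side cutters with yellow handles, about 115 mm long, lying flat. Origin under the pivot.
- screwdriver: Bystander: screwdriver about 170 mm long, lying on the bench. Origin under its middle.
- jar: Bystander: small closed jar, 52 mm across and 62 mm high. Origin under its centre.
There are look-alikes about, which are no part of the job. What is meant by the part that bears module_mid is not pink, and is the larger of those in its own colour.

How it is judged (in metres and radians):
On the way, in this order (a step that is already met when the one before it is completed fails the run):
1. the module is pressed flush into the socket (z of module_mid in the frame of socket_mouth between 0.004 and 0.0088 m and horizontal distance between module_mid and socket_mouth below 0.005 m and angle between module_mid's own z axis and vertical below 0.06 rad and angle between the y axis of module_mid and the y axis of socket_mouth, either way round below 0.15 rad), for 0.2 s.
2. the plunger is drawn up to its stop by the fingers (value of joint plunger above 0.0135 m and contact force between the fingers and plunger above 3 N), for 0.2 s.
At the end, for the whole second after the job is handed in: The fingers hold the plunger drawn up by more than 13.5 mm of its 16 mm (pin clear of the hole), touching it with more than 3 N, and the module, no longer touched, is flush in the socket: within 1.8 mm of its full depth, 5 mm of centre, upright within 0.06 rad and aligned within 0.15 rad (all of step 1 and all of step 2 and contact force between the arm and module below 0.5 N); the arm keeps its last pose, push and grip.
It fails at once if the index pin is drawn (more than 6 mm) while the module is not flush in the socket (value of joint plunger above 0.006 m and not (z of module_mid in the frame of socket_mouth between 0.004 and 0.0088 m and horizontal distance between module_mid and socket_mouth below 0.005 m and angle between module_mid's own z axis and vertical below 0.06 rad and angle between the y axis of module_mid and the y axis of socket_mouth, either way round below 0.15 rad)).
It fails at once if a bystander is moved by more than 30 mm (distance of any of spool, heatsink, usb_stick, cutters, screwdriver, jar from where it was at the start of the episode above 0.03 m).
It also fails if it takes over 51 s, if anything falls off the work surface, if the arm or the gripper's body presses on something with over 40 N, if the wrist force passes 120 N, or if a joint passes its speed limit or range.

## Working session

There is one attempt and no reset: what is moved stays moved. The work goes in short steps, Python scripts to look and compute and a shell command to move; the robot and the scene stay as the last step left them, time stands still between calls to the robot, and variables do not carry over. Pictures are saved under pics/ and viewed, at most 10 in all, crops included, and the job is handed in when it is done.

```bash
mkdir -p pics
cat > h.py <<'E'
import numpy as np, cv2, json
from bench import *
def ray(p,uv):
    f=210/np.tan(np.radians(p["vfov"])/2); E=np.array(p["extrinsics"])
    d=np.array([(uv[0]-p["cx"])/f,-(uv[1]-p["cy"])/f,-1.0])
    return E[:3,3],E[:3,:3]@d
def atz(p,uv,z):
    o,d=ray(p,uv); return o+d*(z-o[2])/d[2]
def proj(p,X):
    f=210/np.tan(np.radians(p["vfov"])/2); E=np.array(p["extrinsics"])
    c=E[:3,:3].T@(np.array(X,float)-E[:3,3]); return np.array([p["cx"]-f*c[0]/c[2],p["cy"]+f*c[1]/c[2]])
def tri(rs):
    A=0;b=0
    for o,d in rs:
        d=d/np.linalg.norm(d);M=np.eye(3)-np.outer(d,d);A=A+M;b=b+M@o
    return np.linalg.solve(A,b)
E
python3 - <<'E'
from h import *
print({k:v for k,v in observe().items()},tcp_to_grasp)
ims=[]
for n in("scene","side"):
    p=capture(n);ims.append(p["image"]);print(n,p.keys(),p["vfov"],p["cx"],p["cy"],np.round(p["extrinsics"],2).tolist())
    for l,z in(("module_mid",17),("socket_mouth",50),("knob_mid",102),("seat_hole",32),("jig",0),("spool",0),("heatsink",0),("jar",0)):
        for r in place_of(l,p)[:4]: print(n,l,round(r["score"],2),np.round(r["centre"],1),np.round(atz(p,r["centre"],z),1))
cv2.imwrite("pics/a.png",cv2.resize(np.vstack(ims),(560,840))[:, :] if 0 else ims[0]);cv2.imwrite("pics/b.png",ims[1])
E
```

```text
{'clock': 0.0, 'joint_pos': array([ 1.17198219e+00,  3.20317240e-01,  1.56570863e+00,  2.23468884e-07,
        1.25740435e+00, -1.99888438e-02]), 'qvel': array([ 8.78439874e-04, -7.10341135e-06, -9.11531373e-04,  1.14611100e-03,
       -1.28361218e-03, -4.66354801e-05]), 'joint_torque': array([-2.46256539e-03, -4.12452829e+01, -2.31971079e+01,  7.26330187e-02,
        4.53576038e-02, -1.29625587e-04]), 'ee_pos': array([212.44180796, 533.75256128, 213.09425132]), 'tool_rot': array([ 1.88282035e-01,  9.82114571e-01, -8.98689340e-04, -1.91095240e-04]), 'contact_force': array([-0.60836156,  0.27302122, -0.2441817 ]), 'ft_torque': array([ 0.03212491,  0.01228292, -0.01550053]), 'grasp_force': 0.0, 'opening': 1.0017438186153051} 18.8
scene dict_keys(['image', 'vfov', 'cx', 'cy', 'extrinsics', 'shot']) 54.18616986182067 275.3470232192061 207.80281983340626 [[-0.62, -0.45, 0.64, 1097.83], [0.78, -0.33, 0.53, 484.74], [-0.02, 0.83, 0.56, 597.96], [0.0, 0.0, 0.0, 1.0]]
scene module_mid 0.56 [262.3 176.5] [ 322.3 -193.7   17. ]
scene socket_mouth 0.63 [287.1 256.5] [589.9  97.5  50. ]
scene soc
[... 808 characters left out ...]
6   17. ]
side module_mid 0.81 [305.8 315.6] [ 419.6 -214.3   17. ]
side module_mid 0.63 [326.6 283.4] [ 522.1 -184.5   17. ]
side socket_mouth 0.56 [265.9 201.6] [583.6 116.2  50. ]
side knob_mid 0.68 [255.1 168.5] [618.3 204.1 102. ]
side seat_hole 0.69 [257.1 188.3] [615.9 195.4  32. ]
side seat_hole 0.39 [348.8 339.7] [ 439.6 -325.    32. ]
side jig 0.74 [223.8 174.2] [603.1 354.    0. ]
side jig 0.73 [268.5 212. ] [594.5 118.2   0. ]
side spool 0.76 [366.5 286.6] [ 599.9 -251.1    0. ]
side heatsink 0.98 [351.  340.7] [ 457.8 -321.2    0. ]
side heatsink 0.18 [258.4 183. ] [659.4 242.6  -0. ]
side jar 0.73 [222.5 173.5] [602.1 359.9  -0. ]
side jar 0.35 [258.  168.2] [708.8 303.6   0. ]
```

View pics/a.png

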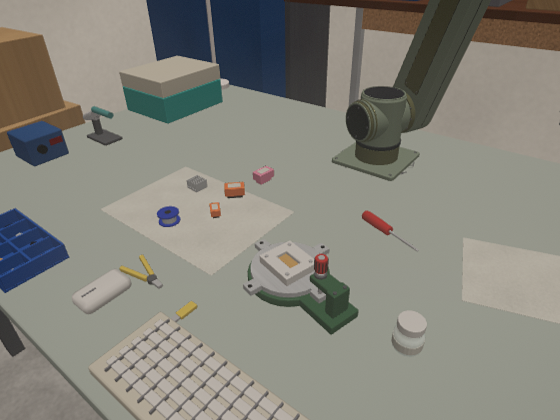

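View pics/b.png

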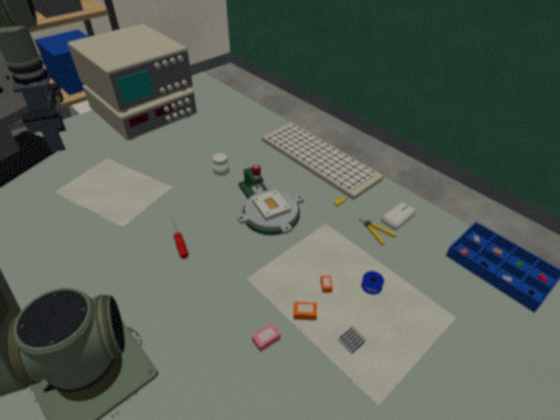

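Candidates: the large orange one at scene (234,189) / side (305,310), the small orange one at scene (215,210) / side (326,283), and the pink one at scene (263,175) / side (266,336). The larger orange one fits the description. I'll confirm that in an enlarged crop.

Run:
```python
from h import *
p=capture("side")
for r in trace("module_mid",p)[:4]:
    m=r["pixels"].astype(np.uint8);print(round(r["score"],2),np.round(r["centre"],1),m.sum(),cv2.minAreaRect(cv2.findNonZero(m)))
cv2.imwrite("pics/c.png",cv2.resize(p["image"][260:360,235:375],None,fx=5,fy=5,interpolation=3))
```

```text
0.74 [306.6 310.4] 419 ((304.5, 310.0), (18.0, 23.0), 90.0)
0.53 [326.1 282.4] 198 ((326.0, 283.5), (17.0, 12.0), 90.0)
```

View pics/c.png

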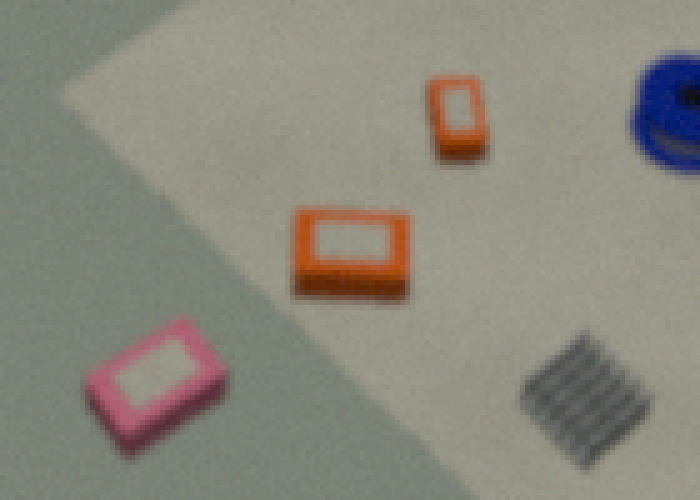

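```bash
python3 -m jog '[[-1,17,-60,0,0,0,0],[-1,17,-60,0,0,0,0],[-1,17,-60,0,0,0,0],[-1,17,-60,0,0,0,0],[-1,17,-60,0,0,0,0],[-1,17,-60,0,0,0,0],[-1,17,-60,0,0,0,0],[-1,17,-60,0,0,0,0]]'; python3 -m jog '[[-1,17,-60,0,0,0,0],[-1,17,-60,0,0,0,0],[-1,17,-60,0,0,0,0],[-1,17,-50,0,0,0,0],[-1,0,-20,0,0,0,0],[-1,0,0,0,0,0,0]]'
```

```text
clock: 2.0
ee_pos: [349.0, 52.4, 214.4]
tool_rot: [0.188, 0.982, 0.0, 0.001]
contact_force: [1.5, 0.8, 0.2]
opening: 1.002
grasp_force: 0.0
clock: 2.75
ee_pos: [416.6, -196.9, 213.8]
tool_rot: [0.19, 0.982, 0.0, -0.0]
contact_force: [-0.2, 0.4, -0.2]
opening: 0.997
grasp_force: 0.0
```

The crop shows the larger orange case at side (305,310), roughly twice the area of the small one at (326,283). The pink one is at (266,336). The large orange one is the module. Next I look with the wrist camera.

Run:
```python
from h import *
p=capture("wrist");print(observe()["ee_pos"],np.round(p["extrinsics"],2).tolist(),p["vfov"],p["cx"],p["cy"])
for r in place_of("module_mid",p)[:4]: print("mid",round(r["score"],2),np.round(r["centre"],1),np.round(atz(p,r["centre"],17),1))
for r in trace("module_mid",p)[:4]:
    m=r["pixels"].astype(np.uint8);b=cv2.boxPoints(cv2.minAreaRect(cv2.findNonZero(m)))
    w=np.array([atz(p,c,34)[:2] for c in b]);e=np.diff(w,axis=0);print(round(r["score"],2),np.round(w,1).tolist(),np.round(w.mean(0),1),np.hypot(*e.T),np.degrees(np.arctan2(e[:,1],e[:,0])))
cv2.imwrite("pics/d.png",p["image"])
```

```text
[ 416.41058851 -195.76178993  213.79729756] [[0.37, -0.89, -0.26, 344.71], [0.93, 0.36, 0.1, -168.88], [-0.0, -0.28, 0.96, 384.24], [0.0, 0.0, 0.0, 1.0]] 60.84978318814763 284.5538013852697 208.66672030063665
mid 0.85 [280.9 196.1] [ 428.6 -206.7   17. ]
mid 0.74 [244.  89.] [ 315.4 -199.8   17. ]
mid 0.64 [328.5 268. ] [ 525.5 -188.2   17. ]
0.86 [[432.4, -239.6], [392.1, -198.6], [416.6, -174.4], [458.4, -214.9]] [ 424.9 -206.9] [57.50467518 34.38726102 58.16721557] [134.47056766  44.58979949 -44.11094772]
0.68 [[513.9, -210.8], [489.5, -194.0], [515.5, -160.3], [540.7, -176.6]] [ 514.9 -185.4] [29.69661398 42.51347012 30.02010837] [145.46177567  52.2927528  -32.79761705]
0.68 [[287.0, -210.9], [291.9, -176.7], [345.3, -183.3], [340.6, -219.1]] [ 316.2 -197.5] [34.55478179 53.83477637 36.09707103] [ 81.88797953  -7.03005724 -97.48659097]
```

View pics/d.png

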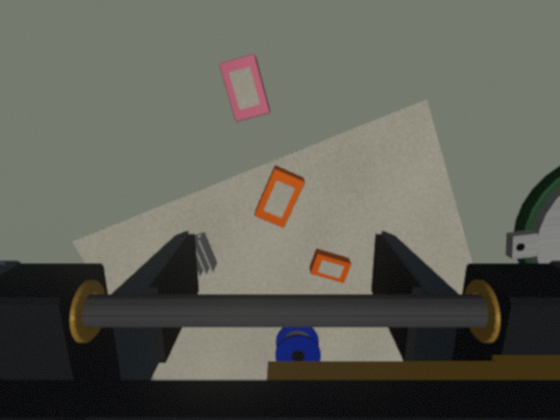

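The wrist view shows the large orange case at (280,196), with the pink one above it and the small orange one at (330,266). Its long side points at about 135° and its centre is near (427,-207).

```bash
python3 -m jog '[[-1,4,-4,-35,0,0,-0.14],[-1,4,-4,-35,0,0,-0.14],[-1,2,-3,-35,0,0,-0.13],[-1,0,0,0,0,0,0],[-1,0,0,0,0,0,0]]'
python3 - <<'E'
from h import *
p=capture("wrist");o=observe();print(o["ee_pos"],o["tool_rot"],o["joint_pos"])
for r in place_of("module_mid",p)[:2]: print("mid",round(r["score"],2),np.round(r["centre"],1),np.round(atz(p,r["centre"],17),1))
for r in trace("module_mid",p)[:2]:
    m=r["pixels"].astype(np.uint8);b=cv2.boxPoints(cv2.minAreaRect(cv2.findNonZero(m)))
    w=np.array([atz(p,c,34)[:2] for c in b]);e=np.diff(w,axis=0);print(round(r["score"],2),np.round(w,1).tolist(),np.round(w.mean(0),1),np.hypot(*e.T),np.degrees(np.arctan2(e[:,1],e[:,0])))
cv2.imwrite("pics/e.png",p["image"])
E
```

```text
clock: 3.52
ee_pos: [427.4, -206.4, 110.3]
tool_rot: [0.383, 0.924, 0.0, 0.001]
contact_force: [0.5, 0.1, 0.3]
opening: 0.998
grasp_force: 0.0
[ 427.66957954 -206.69423552  110.60238824] [ 3.83176127e-01  9.23674038e-01 -5.20611647e-05  1.52480534e-03] [-4.74516098e-01  2.59312503e-01  1.94153215e+00  1.78405580e-04
  9.37700007e-01 -1.25895193e+00]
mid 0.87 [283.4 209.4] [ 426.5 -207.1   17. ]
mid 0.72 [385.3 273.5] [ 523.1 -187.    17. ]
0.94 [[487.4, -189.2], [495.4, -181.3], [519.3, -202.2], [511.2, -210.4]] [ 503.3 -195.8] [11.19455918 31.77523528 11.56555612] [  44.99635199  -41.04441892 -135.00732992]
0.58 [[286.6, -210.9], [292.8, -175.0], [347.5, -180.8], [342.5, -218.8]] [ 317.3 -196.4] [36.40222846 55.04347179 38.31261853] [ 80.22443745  -5.98345245 -97.53270374]
```

View pics/e.png

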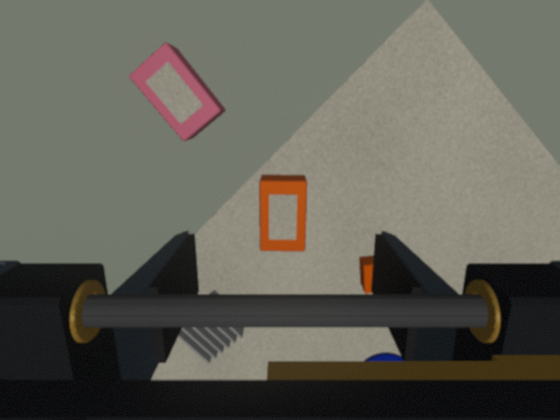

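The module is square between the fingers, with its top face at about (260–306, 180–250). I descend and grip.

```bash
python3 -m jog '[[-1,-1,0,-40,0,0,0],[-1,0,0,-35,0,0,0],[-1,0,0,-15,0,0,0],[-1,0,0,-8,0,0,0],[1,0,0,0,0,0,0],[1,0,0,0,0,0,0],[1,0,0,0,0,0,0],[1,0,0,0,0,0,0]]'; python3 -m jog '[[1,0,0,0,0,0,0],[1,0,0,0,0,0,0],[1,0,0,0,0,0,0]]'
```

```text
clock: 4.68
ee_pos: [425.9, -206.9, 11.4]
tool_rot: [0.384, 0.923, 0.0, 0.0]
contact_force: [-0.1, -0.3, -1.1]
opening: 0.594
grasp_force: 0.0
clock: 5.05
ee_pos: [425.6, -206.8, 11.0]
tool_rot: [0.384, 0.923, 0.0, 0.0]
contact_force: [-0.1, 0.5, 0.7]
opening: 0.377
grasp_force: 30.0
```

```bash
python3 -m jog '[[1,0,0,30,0,0,0],[1,0,0,50,0,0,0],[1,10,20,50,0,0,-0.1],[1,20,40,40,0,0,-0.17],[1,25,50,20,0,0,-0.17],[1,25,50,0,0,0,-0.17],[1,25,50,0,0,0,-0.17],[1,25,50,0,0,0,-0.17]]'; python3 -m jog '[[1,20,30,0,0,0,-0.14],[1,14,22,0,0,0,0],[1,0,0,0,0,0,0],[1,0,0,0,0,0,0]]'
python3 - <<'E'
from h import *
for n in("wrist","wrist","scene","side"):
    p=capture(n);o=observe()
    if n!="x": print(n,o["ee_pos"],np.round(o["tool_rot"],3))
    for l,z in(("socket_mouth",50),("knob_mid",102),("seat_hole",32),("jig",0),("module_mid",o["ee_pos"][2]+6)):
        for r in place_of(l,p)[:2]: print(l,round(r["score"],2),np.round(r["centre"],1),np.round(atz(p,r["centre"],z),1))
    if n=="wrist":cv2.imwrite("pics/f.png",p["image"]);np.save("pf.npy",p,allow_pickle=True)
E
```

```text
clock: 6.05
ee_pos: [555.1, 52.9, 200.2]
tool_rot: [0.764, 0.646, -0.0, 0.0]
contact_force: [0.4, -0.8, -0.9]
opening: 0.371
grasp_force: 30.0
clock: 6.55
ee_pos: [588.0, 102.5, 199.9]
tool_rot: [0.805, 0.593, -0.001, -0.0]
contact_force: [1.4, 0.1, -0.8]
opening: 0.369
grasp_force: 30.0
wrist [588.03135774 102.29232751 200.1680937 ] [ 0.805  0.593 -0.001 -0.   ]
socket_mouth 0.9 [291.4 191.7] [595.4 101.4  50. ]
knob_mid 0.85 [283.9  82.8] [616.1 191.  102. ]
seat_hole 0.58 [283.6  86.3] [616.  192.1  32. ]
jig 0.78 [290.3 181.3] [594.9 100.9   0. ]
module_mid 0.81 [286.1 266. ] [590.  102.2 206.2]
wrist [588.60863542 102.62390454 200.57151939] [0.805 0.593 0.    0.   ]
socket_mouth 0.68 [291.5 192.8] [595.9 100.4  50. ]
knob_mid 0.75 [283.4  78.5] [617.4 194.  102. ]
seat_hole 0.85 [282.5  85.8] [616.  192.9  32. ]
jig 0.9 [291.  182.7] [596.   99.2   0. ]
jig 0.62 [284.7 265.8] [561.1   9.6   0. ]
module_mid 0.71 [287.7 267.4] [591.  101.1 206.6]
scene [588.76844197 103.13743279 200.35249934] [0.805 0.593 0.    0.   ]
socket_mouth 0.64 [288.1 257.8] [591.9 101.5  50. ]
knob_mid 0.49 [320.5 262.2] [614.5 191.9 102. ]
seat_hole 0.85 [319.3 291.3] [616.9 194.   32. ]
jig 0.57 [288.9 277.9] [595.6 106.1   0. ]
module_mid 0.79 [287.8 190.2] [586.5  97.7 206.4]
module_mid 0.61 [215.  210.7] [713.5  38.  206.4]
side [588.78348584 103.22007435 200.32459442] [0.805 0.593 0.    0.   ]
socket_mouth 0.68 [267.1 199.9] [591.  119.4  50. ]
knob_mid 0.54 [367.2 288.2] [ 527.9 -290.7  102. ]
knob_mid 0.53 [257.2 170.5] [616.8 192.6 102. ]
seat_hole 0.96 [257.1 187.5] [618.3 198.3  32. ]
jig 0.91 [268.6 213.5] [590.4 113.1   0. ]
jig 0.56 [351.7 341.2] [ 458. -323.    0.]
module_mid 0.91 [265.6 336.3] [ 250.4 -273.4  206.3]
module_mid 0.67 [326.5 280. ] [ 413.7 -262.4  206.3]
```

View pics/f.png

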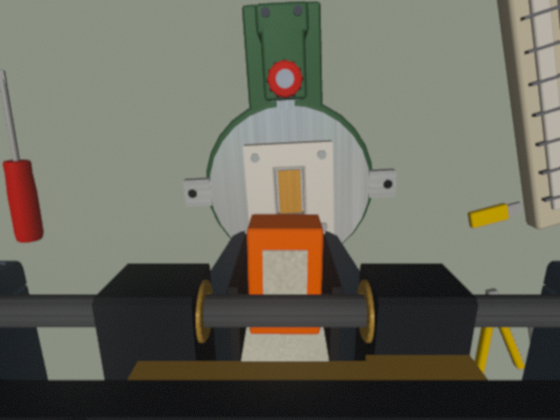

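The wrist view shows the socket, its hole near (290,192) and the knob at (285,78), but the held module hides part of the socket. I back off 45 mm along the jig's -y to see all of it.

```bash
python3 -m jog '[[1,-12,-43,-20,0,0,0.03],[1,0,0,-20,0,0,0],[1,0,0,0,0,0,0],[1,0,0,0,0,0,0]]'
python3 - <<'E'
from h import *
p=capture("wrist");o=observe();print(o["ee_pos"],np.round(o["tool_rot"],4),np.degrees(2*np.arctan2(o["tool_rot"][1],o["tool_rot"][0]))-90)
for l,z in(("socket_mouth",50),("knob_mid",102),("seat_hole",32),("jig",0),("module_mid",o["ee_pos"][2]+6)):
    for r in place_of(l,p)[:1]: print(l,round(r["score"],2),np.round(r["centre"],1),np.round(atz(p,r["centre"],z),1))
im=p["image"];hsv=cv2.cvtColor(im,cv2.COLOR_BGR2HSV)
u,v=proj(p,[595.5,101,50]).astype(int);print(u,v)
m=((hsv[...,0]>8)&(hsv[...,0]<28)&(hsv[...,1]>110)).astype(np.uint8)
n,lab,st,ce=cv2.connectedComponentsWithStats(m)
for i in range(1,n):
    if st[i,4]>300:
        b=cv2.boxPoints(cv2.minAreaRect(cv2.findNonZero((lab==i).astype(np.uint8))));w=np.array([atz(p,c,46)[:2] for c in b]);e=np.diff(w,axis=0)
        print(st[i],b.round().tolist(),w.mean(0),np.hypot(*e.T),np.degrees(np.arctan2(e[:,1],e[:,0])))
for X in([595.5,101,50],):
    for a in(-12.8,-16):
        c,s=np.cos(np.radians(a)),np.sin(np.radians(a))
        print(a,[proj(p,[X[0]+c*x-s*y,X[1]+s*x+c*y,50]).round(1).tolist() for x,y in((-40,45),(40,45),(40,-45),(-40,-45),(-13,23),(13,23),(13,-23),(-13,-23))])
cv2.imwrite("pics/g.png",cv2.resize(im[60:260,180:410],None,fx=3,fy=3,interpolation=cv2.INTER_CUBIC))
E
```

```text
clock: 8.25
ee_pos: [577.4, 60.5, 161.1]
tool_rot: [0.796, 0.605, 0.001, 0.0]
contact_force: [0.7, -0.1, -0.5]
opening: 0.369
grasp_force: 30.0
[577.56517993  60.57223901 161.33357968] [7.961e-01 6.052e-01 8.000e-04 5.000e-04] -15.511646391440067
socket_mouth 0.56 [292.1 153. ] [595.5  98.8  50. ]
seat_hole 0.64 [287.8  22.6] [617.9 192.4  32. ]
jig 0.89 [288.3 143.9] [593.7 101.4   0. ]
module_mid 0.85 [288.  265.7] [580.3  60.1 167.3]
291 150
[ 277  124   26   52 1292] [[277.0, 124.0], [302.0, 124.0], [302.0, 175.0], [277.0, 175.0]] [594.10836316 101.12334827] [19.45596742 40.21746848 20.23387045] [ -15.48604485 -104.7085119   164.50196003]
[492 177  47  28 893] [[490.0, 187.0], [537.0, 175.0], [542.0, 194.0], [494.0, 205.0]] [764.12096291  19.83262909] [38.05867602 16.96930144 38.6072941 ] [ -1.18734751 -82.08596585 179.03453115]
[ 245  215   80   80 3997] [[245.0, 215.0], [324.0, 215.0], [324.0, 294.0], [245.0, 294.0]] [566.03603504  14.63569463] [66.00614087 73.804155   70.51459896] [ -15.50814078 -103.73345511  164.4698576 ]
[358 279  18  65 673] [[358.0, 343.0], [358.0, 279.0]
[... 504 characters left out ...]
3407 -103.95500533  164.45784925]
[489 327  24  49 645] [[487.0, 373.0], [499.0, 324.0], [512.0, 327.0], [500.0, 376.0]] [ 734.89463473 -132.3411339 ] [53.91327931 12.94837646 54.20878377] [  71.54917006  -30.83057769 -107.84207586]
[ 127  354  360   28 7464] [[127.0, 380.0], [127.0, 353.0], [486.0, 354.0], [486.0, 381.0]] [ 555.80090766 -101.8561125 ] [ 30.58067055 338.00693596  30.82985777] [ 67.42918635 -15.7546912  -96.7568743 ]
-12.8 [[235.5, 92.5], [342.3, 87.2], [342.6, 203.4], [244.8, 207.8], [273.1, 120.9], [307.1, 119.2], [308.8, 178.4], [276.3, 179.9]]
-16 [[238.7, 89.2], [345.6, 90.3], [339.4, 206.1], [241.6, 205.2], [274.8, 119.9], [308.7, 120.2], [307.2, 179.3], [274.7, 179.0]]
```

View pics/g.png

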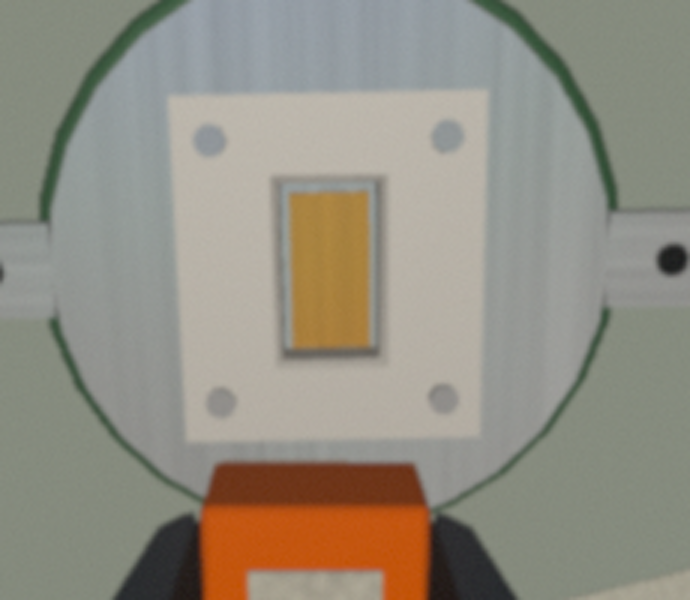

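Run:
```python
from h import *
from scipy.optimize import least_squares
p=capture("wrist");o=observe();t=o["ee_pos"];print(t)
B=np.array([(168,95),(489,90),(481,436),(187,441)])/3+[180,60]
def rect(q,w,h,z,pts): 
    c,s=np.cos(q[2]),np.sin(q[2]);return np.array([proj(p,[q[0]+c*x*w-s*y*h,q[1]+s*x*w+c*y*h,z]) for x,y in pts])
P=[(-1,1),(1,1),(1,-1),(-1,-1)]
r=least_squares(lambda q:(rect(q,40,45,50,P)-B).ravel(),[595,101,-.25]);print("socket",r.x,np.degrees(r.x[2]),r.fun.round(1))
M=np.array([(203,505),(432,505)])/3+[180,60]
w=[atz(p,c,t[2]+23)[:2] for c in M];print("module top edge",w,np.linalg.norm(w[1]-w[0]))
a=np.radians(-15.5);mid=(w[0]+w[1])/2-27*np.array([-np.sin(a),np.cos(a)]);print("module",mid,"minus tcp",mid-t[:2],"to go",r.x[:2]-mid)
# knob in jig frame
q=r.x;print("knob pred",q[0]-95*np.sin(q[2]),q[1]+95*np.cos(q[2]))
```

```text
[576.95311852  60.40113134 160.73014632]
socket [ 5.94206224e+02  1.00543333e+02 -2.51645609e-01] -14.41823130466369 [ 0.1 -0.   0.1 -0.4 -0.2  0.2 -0.1  0.3]
module top edge [array([569.52359609,  89.46402872]), array([601.63260427,  80.56060318])] 33.320555103658634
module [578.36266402  58.99429371] minus tcp [ 1.4095455  -1.40683763] to go [15.84356008 41.54903915]
knob pred 617.8610411419857 192.5512109470638
```

```bash
python3 -m jog '[[1,8,21,0,0,0,0.02],[1,8,20,-30,0,0,0],[1,0,0,-40,0,0,0],[1,0,0,-15,0,0,0],[1,0,0,0,0,0,0],[1,0,0,0,0,0,0]]'
python3 - <<'E'
from h import *
p=capture("wrist");o=observe();print(o["ee_pos"])
for r in place_of("module_mid",p)[:1]: print(r["score"],atz(p,r["centre"],o["ee_pos"][2]+6))
cv2.imwrite("pics/h.png",cv2.resize(p["image"][100:300,180:410],None,fx=3,fy=3,interpolation=cv2.INTER_CUBIC))
E
```

```text
clock: 9.35
ee_pos: [594.0, 101.4, 76.9]
tool_rot: [0.79, 0.613, 0.001, 0.001]
contact_force: [-0.7, -0.5, 0.1]
opening: 0.372
grasp_force: 30.0
[594.02097508 101.33520359  77.03578138]
0.79 [596.24926539  99.78895236  83.03578138]
```

View pics/h.png

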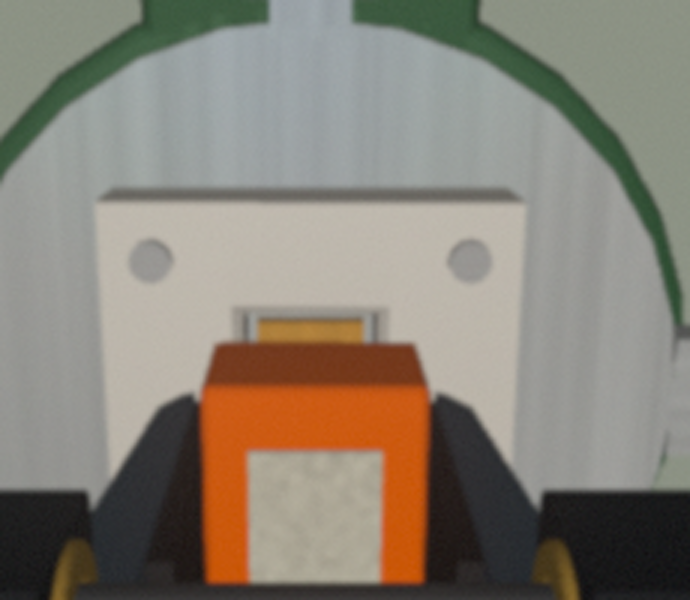

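Run:
```python
from h import *
p=capture("wrist");t=observe()["ee_pos"];f=lambda u,v,z:atz(p,(u/3+180,v/3+100),z)[:2]
a=np.radians(-14.4);X=np.array([np.cos(a),np.sin(a)]);Y=np.array([-np.sin(a),np.cos(a)])
B=(f(97,200,50)+f(525,200,50))/2-45*Y
H=(f(233,307,50)+f(388,307,50))/2
M1=(f(203,385,t[2]+23)+f(429,385,t[2]+23))/2-27*Y
M2=(f(217,345,t[2]-1)+f(415,345,t[2]-1))/2-27*Y
print(t,"block",B,"hole edge in Y from block centre",(H-B)@Y,"mod",M1,M2)
for M in(M1,M2): print("err x,y jig",(B-M)@X,(B-M)@Y)
```

```text
[593.64868576 101.21651845  76.80872091] block [594.50952578 100.89812808] hole edge in Y from block centre 24.471545969093516 mod [594.92910822  99.8296886 ] [594.73537628  98.57377972]
err x,y jig -0.6721105765809147 0.9305265836922613
err x,y jig -0.7967969212448421 2.1951579475941814
```

```bash
python3 -m jog '[[1,-0.4,1.4,-6,0,0,0],[1,0,0,-5,0,0,0],[1,0,0,-4,0,0,0],[1,0,0,-3,0,0,0],[1,0,0,0,0,0,0]]'; python3 -m jog '[[1,0,0,-2,0,0,0],[1,0,0,-2,0,0,0],[1,0,0,0,0,0,0]]'
```

```text
clock: 10.12
ee_pos: [592.2, 102.5, 57.0]
tool_rot: [0.79, 0.613, -0.0, -0.0]
contact_force: [0.3, -0.1, -0.8]
opening: 0.374
grasp_force: 30.0
clock: 10.5
ee_pos: [592.6, 102.6, 53.8]
tool_rot: [0.79, 0.613, 0.0, 0.0]
contact_force: [-0.5, 0.0, 3.2]
opening: 0.373
grasp_force: 30.0
```

```bash
python3 -m jog '[[1,0,0,-1,0,0,0],[1,0,0,-1,0,0,0],[1,0,0,0,0,0,0]]'; python3 -m jog '[[1,0,0,-1,0,0,0],[1,0,0,0,0,0,0],[1,0,0,0,0,0,0]]'; python3 -m jog '[[1,0,0,-1,0,0,0],[1,0,0,0,0,0,0],[1,0,0,0,0,0,0]]'
```

```text
clock: 10.88
ee_pos: [592.7, 102.6, 51.5]
tool_rot: [0.79, 0.613, 0.0, 0.0]
contact_force: [0.6, -0.5, 3.8]
opening: 0.368
grasp_force: 30.0
clock: 11.25
ee_pos: [592.6, 102.6, 51.0]
tool_rot: [0.79, 0.613, 0.0, 0.0]
contact_force: [-0.2, 0.3, 7.1]
opening: 0.375
grasp_force: 30.0
clock: 11.62
ee_pos: [592.6, 102.6, 51.0]
tool_rot: [0.79, 0.613, 0.001, 0.0]
contact_force: [-2.9, -0.7, 13.0]
opening: 0.373
grasp_force: 30.0
```

It stops at TCP z=51, the height expected for flush, and the force is rising. I press a little more, release, rise and look.

```bash
python3 -m jog '[[1,0,0,-1,0,0,0],[1,0,0,-0.5,0,0,0],[1,0,0,0,0,0,0],[1,0,0,0,0,0,0]]'; python3 -m jog '[[0,0,0,1.5,0,0,0],[-0.2,0,0,1,0,0,0],[-0.2,0,0,0,0,0,0],[-0.2,0,0,0,0,0,0],[-0.2,0,0,20,0,0,0],[-0.2,0,0,40,0,0,0],[-0.2,-5,-20,50,0,0,0],[-0.2,-5,-20,0,0,0,0]]';python3 -m jog '[[-0.2,0,0,0,0,0,0],[-0.2,0,0,0,0,0,0]]';  python3 - <<'E'
from h import *
p=capture("wrist");o=observe();print(o["ee_pos"],o["opening"])
for l,z in(("socket_mouth",50),("module_mid",57),("knob_mid",102),("seat_hole",32)):
    for r in place_of(l,p)[:1]: print(l,round(r["score"],2),np.round(r["centre"],1),np.round(atz(p,r["centre"],z),1))
cv2.imwrite("pics/i.png",cv2.resize(p["image"][20:260,170:410],None,fx=2.5,fy=2.5,interpolation=cv2.INTER_CUBIC))
s=capture("side")
for r in place_of("module_mid",s)[:4]: print(np.round(r["centre"],1),r["score"])
E
```

```text
clock: 12.12
ee_pos: [592.7, 102.6, 51.0]
tool_rot: [0.79, 0.613, 0.001, 0.0]
contact_force: [-5.5, -1.4, 21.2]
opening: 0.37
grasp_force: 30.0
clock: 13.12
ee_pos: [583.6, 62.6, 163.4]
tool_rot: [0.79, 0.613, 0.002, 0.001]
contact_force: [-0.2, 0.1, 0.3]
opening: 0.6
grasp_force: 0.0
clock: 13.38
ee_pos: [581.1, 62.8, 158.4]
tool_rot: [0.79, 0.613, -0.002, -0.001]
contact_force: [-0.3, -0.0, -0.2]
opening: 0.6
grasp_force: 0.0
[581.37096957  62.98907076 158.51364422] 0.5974470157260174
module_mid 0.68 [285.1 157.5] [592.  100.7  57. ]
seat_hole 0.73 [287.1  25.8] [617.1 192.9  32. ]
[270.7 204.6] 0.78
[327.6 284.8] 0.6
[266.6 335.7] 0.58
[341.4 204.6] 0.56
```

View pics/i.png

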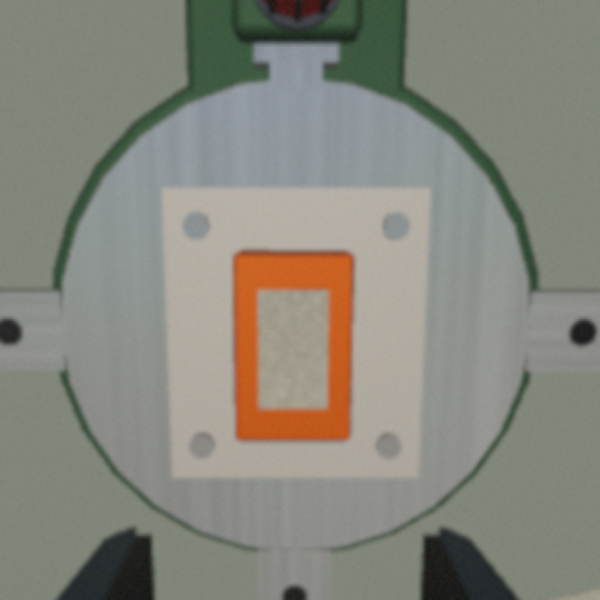

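The module sits square in the socket, with its case on the white face and no gap showing. Next I go above the knob, predicted at about (616,193).

```bash
python3 -m jog '[[-0.6,10,40,0,0,0,0],[-0.6,15,50,0,0,0,0],[-0.6,10,40,0,0,0,0],[-0.6,0,0,0,0,0,0],[-0.6,0,0,0,0,0,0]]';  python3 - <<'E'
from h import *
p=capture("wrist");o=observe();print(o["ee_pos"],o["opening"])
for l,z in(("knob_mid",102),("seat_hole",32),("module_mid",57)):
    for r in place_of(l,p)[:1]: print(l,round(r["score"],2),np.round(r["centre"],1),np.round(atz(p,r["centre"],z),1))
im=p["image"];h=cv2.cvtColor(im,cv2.COLOR_BGR2HSV);m=(((h[...,0]<6)|(h[...,0]>174))&(h[...,1]>140)).astype(np.uint8)
n,l,st,ce=cv2.connectedComponentsWithStats(m);print(st[st[:,4]>150])
cv2.imwrite("pics/j.png",im)
E
```

```text
clock: 14.35
ee_pos: [617.0, 192.3, 160.0]
tool_rot: [0.79, 0.613, -0.001, 0.0]
contact_force: [-0.3, -0.4, 0.2]
opening: 0.799
grasp_force: 0.0
[617.03754459 191.77186168 160.19363832] 0.800198749060403
knob_mid 0.56 [284.5 224.3] [618.2 192.5 102. ]
[[     0      0    560    420 234115]
 [   266    203     37     44    913]
 [     0    248     15     13    172]]
```

View pics/j.png

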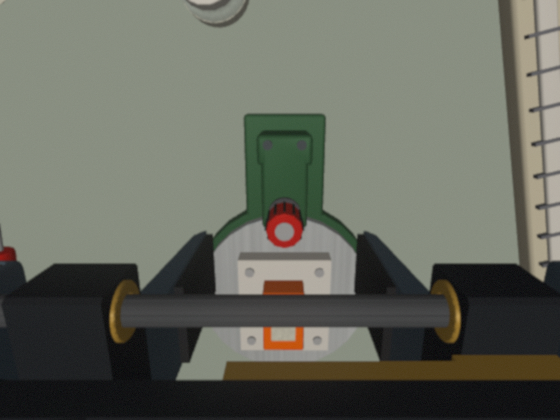

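The knob at (284,225) lies midway between the fingers. I descend and grip it.

```bash
python3 -m jog '[[-0.6,-0.5,1,-35,0,0,0],[-0.6,0,0,-25,0,0,0],[-0.6,0,0,-12,0,0,0],[1,0,0,0,0,0,0],[1,0,0,0,0,0,0],[1,0,0,0,0,0,0],[1,0,0,0,0,0,0],[1,0,0,0,0,0,0]]'; python3 -m jog '[[1,0,0,0,0,0,0],[1,0,0,0,0,0,0]]'
```

```text
clock: 15.55
ee_pos: [617.0, 193.7, 88.7]
tool_rot: [0.79, 0.613, 0.0, 0.0]
contact_force: [-0.6, 0.7, 0.8]
opening: 0.28
grasp_force: 0.0
clock: 15.8
ee_pos: [617.0, 193.6, 88.6]
tool_rot: [0.79, 0.613, 0.0, 0.0]
contact_force: [-0.9, -0.5, 1.7]
opening: 0.26
grasp_force: 30.0
```

```bash
python3 -m jog '[[1,0,0,4,0,0,0],[1,0,0,4,0,0,0],[1,0,0,4,0,0,0],[1,0,0,3,0,0,0],[1,0,0,0,0,0,0],[1,0,0,0,0,0,0]]'; python3 -m jog '[[1,0,0,1,0,0,0],[1,0,0,0.5,0,0,0],[1,0,0,0,0,0,0],[1,0,0,0,0,0,0]]'
```

```text
clock: 16.55
ee_pos: [616.9, 193.6, 103.0]
tool_rot: [0.79, 0.613, -0.0, 0.0]
contact_force: [4.2, 1.1, -8.9]
opening: 0.253
grasp_force: 30.0
clock: 17.05
ee_pos: [616.9, 193.6, 104.7]
tool_rot: [0.79, 0.613, 0.0, 0.0]
contact_force: [4.1, 1.9, -10.8]
opening: 0.257
grasp_force: 30.0
```

```bash
python3 -m jog '[[1,0,0,0.7,0,0,0],[1,0,0,0,0,0,0],[1,0,0,0,0,0,0],[1,0,0,0,0,0,0]]'
python3 - <<'E'
from h import *
p=capture("scene");print(observe()["ee_pos"],observe()["contact_force"])
for l,z in(("module_mid",57),("knob_mid",118)):
    for r in place_of(l,p)[:2]: print(l,round(r["score"],2),np.round(r["centre"],1),np.round(atz(p,r["centre"],z),1))
E
```

```text
clock: 17.55
ee_pos: [616.9, 193.6, 104.7]
tool_rot: [0.79, 0.613, -0.0, -0.0]
contact_force: [4.2, 1.9, -14.6]
opening: 0.259
grasp_force: 30.0
[616.86475099 193.58268594 104.75030565] [  5.06551551   2.10536348 -13.2350068 ]
module_mid 0.71 [213.4 212. ] [ 573.  -131.6   57. ]
module_mid 0.67 [289.2 252.8] [584.7  98.9  57. ]
knob_mid 0.5 [321.4 256.8] [617.  194.7 118. ]
knob_mid 0.49 [388.1 235.1] [489.  261.1 118. ]
```

The plunger is at its stop: the arm rose 16.1 mm, the position no longer changes and the force keeps rising. The grip is holding, so I hand in.

```bash
python3 -c "
from bench import *
print(close_job())"
```

```text
the job is handed in; nothing more can be done
None
```

I pressed the orange module into the socket (the press stopped at the height expected for flush), and handed the job in at about 17.6 s with the red knob held up at its stop; no verdict came back.

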